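# Take the left-hand wheel nut off the bench grinder

### The arm

A 7-joint arm with a two-finger parallel gripper is mounted at the origin on the work surface. World frame = base frame: x ahead of the robot, y to its left, z up, the work surface at z = 0. Lengths are in m, angles in rad, forces in N, time in s.
With the tool pointing down it reaches from about 0.4 to 0.85 m from the base axis. Payload 10.4 kg.
Tool frame: the origin (TCP) lies on the centre line of the jaws, within the pads' length; the fingertips stand r.tip_extent ahead of it and the grasp point (between the pads) lies 3 mm ahead of it (r.tip_extent is the distance from the TCP to the fingertips, in m); z points along the fingers, y is the direction in which the jaws open and shut (so a half turn about z gives the same grasp; the last joint's range is limited). The gripper opens to 87 mm and grips with 3 to 60 N. Pads are 19 mm wide; open, the fingers measure 117 mm over their backs; the gripper's body (75 mm by 190 mm) begins 51 mm behind the grasp point.
Start: joints at [1.096, 0.332, -0.065, 1.46, 0.022, 1.35, -0.088], TCP at [0.273, -0.562, 0.245] pointing down, gripper open.
Joint ranges: [-2.6, 2.6], [-0.5, 2.12], [-1.47, 1.34], [0.16, 2.42], [-1.27, 4.41], [0.06, 2.06], [-2.6, 2.6]. Speed limits (rad/s): [2.22, 2.22, 2.79, 2.79, 3.14, 3.14, 3.14].

### API

Orientations are given as a unit quaternion [x, y, z, w].
In Python, from bench import r gives the robot as it stands. The module is installed in compiled form; this text tells all that it offers.
- The arm moves only by the shell command python3 -m jog 'ROWS' [FORCE]. ROWS is JSON, a list of rows, each a list of 5 numbers: the shift along the tool's x, y, z in cm, then the turn about the tool's z in rad, then the closure, from 0 (fully open) to 1 (shut). A call has exactly 10 rows; each row shifts and turns the pose as measured when the row begins, along the tool's axes as they then stand; what a row does not reach is not made up. A row lasts 1/10 s, in which the tool goes at most 50 mm and 8.59 degrees, less where a joint would pass 70% of its speed; a pose out of reach is approached as far as the arm can. A call with a gripper value outside its range is refused whole. The fingers move at their own pace and stop on an object; FORCE is the grip in N (left out, the last holds). Time passes only in rows, so rows that do not move let the fingers close, or fill a call up. It gives the time, the measured TCP pose, the force and the opening at its end, in the units of the state.
- r.read_state(): the state, without advancing time (a new reading comes with each control period).
- r.camera(name): name is "scene" or "side" or "wrist"; returns a dict with "pixels" (384x512x3 uint8, red, green, blue), "fx", "fy", "cx", "cy" (pixels), "k1" (the pictures are not rectified: a ray, as slopes to the right and down, at radius r is drawn at 1 + k1 r^2 times it, then the intrinsics apply), "camera_from_world" (4x4, takes a point from world to camera coordinates). Camera axes: x right, y up, looking along -z (the intrinsics and any distortion apply to the point x, -y, -z); pixel columns grow to the right and rows downward; lengths in m; the calibration is good to about 2 mm. A picture is of the moment at which its call begins. There is no depth.
- r.close_job(): hands the job in, once; it reports no verdict.
The state is a dict: "time": time; "joint_positions": joint angles; "joint_vel": joint speeds; "joint_torque": joint torques, N m; "ee_pos": TCP position; "eef_rot": TCP orientation; "ft_force": force on the tool from outside, world axes, zero at the start; "torque": the same for the moment, N m; "width": finger opening in m.
Only numpy, scipy, OpenCV 4.12 (cv2) and the standard library are available. Lean on these libraries where they do the work, as an engineer would, in place of code of your own. Each camera call takes 0.05 s, during which the arm holds its last target. There are 200 camera calls.

### The job

The stone wheel of the little bench grinder has to be changed. Its wheel nut has a left-hand thread: loosen it by turning it clockwise (seen from above), feeling that it eases rather than tightens, run it off the thread without forcing or tightening it, then stand it gently, open end down, on the floor of the parts tray and let go. Leave the glue bottle, the wood offcut and the screwdriver where they are.

Things in the scene. Friction and masses are not known exactly. Their poses are not given: they have to be found in the camera images.
- grinder: small bench grinder, fixed: grey sheet-steel housing 200 (x) x 160 (y) mm, 85 mm high, with a stone wheel lying flat on its upright spindle. Origin: centre of the housing's underside, on the spindle axis; z up along the spindle.
- spindle: steel spindle, locked, threaded 26 mm thick. Origin on its axis at the height of the tightened wheel's face, 112 mm above grinder's; its top is 25 mm higher. Coarse two-start left-hand thread: the nut climbs some 2 to 6 mm per rad turned clockwise (from above), to be followed by feel. Play: 2 mm along the axis, 1 mm sideways. Over 30 N between nut and spindle spoils the thread.
- wheel: stone wheel 110 mm in diameter, 20 mm thick. Origin: centre of its upper face. It rests on a spring washer (2.5 N/mm) that presses the nut up against the thread with about 11 to 16 N at the start. Turning the nut clockwise eases this to nothing within about 1 rad as the wheel rises to its stop; anticlockwise raises it steeply, past the limit within 0.1 to 0.3 rad.
- nut: dark steel hexagon cap nut on the spindle, 40 mm across flats, 45 mm tall, 150 to 270 g, closed flat top, bore 28 mm wide, 40 mm deep. Origin: centre of its open foot; z up through its top; x is square to a pair of flats, the other pairs at 60 degrees. It comes off the thread after roughly 2.2 to 3.1 rad clockwise (feel when), and must then go up 25 mm more to clear the spindle.
- tray: fixed aluminium parts tray, open at the top, 150 (x) x 140 (y) mm outside, 22 mm high, walls and floor 4 mm thick. Origin: centre of its underside; z up.
- glue: yellow glue bottle, 60 mm in diameter, 150 mm tall, standing, loose. Origin: centre of its foot.
- offcut: pine offcut 60 x 150 x 18 mm, lying loose. Origin: centre of its underside.
- screwdriver: screwdriver about 200 mm long, lying loose along its x axis, handle to -x. Origin: under its middle.
There are look-alikes about, which are no part of the job. Of the things that look like the nut, the smallest one is meant.

How it is judged:
By the outcome, as a careful person would: the job done as asked, in the order asked, and still so for the second after the job is handed in, with the robot touching nothing.
It also fails if it takes over 69 s, if anything falls off the work surface, if the arm or the gripper's body presses on something with over 40 N, if the wrist force passes 120 N, or if a joint passes its speed limit or range.

## Working session

There is one attempt and no reset: what is moved stays moved. The work goes in short steps, Python scripts to look and compute and a shell command to move; the robot and the scene stay as the last step left them, time stands still between calls to the robot, and variables do not carry over. Pictures are saved under pics/ and viewed, about 8 in all and at most 12, crops included, and the job is handed in when it is done.

```bash
mkdir -p pics
cat > h.py <<'E'
import numpy as np, cv2
from bench import r
def snap(n,f):
    c=r.camera(n); cv2.imwrite('pics/'+f+'.png',c['pixels'][:,:,::-1]); np.save('pics/'+f+'.npy',{k:v for k,v in c.items()},allow_pickle=True); return c
def load(f): return np.load('pics/'+f+'.npy',allow_pickle=True).item()
def proj(c,P):
    P=np.atleast_2d(P); q=(c['camera_from_world']@np.c_[P,np.ones(len(P))].T)[:3]
    a,b=q[0]/-q[2],-q[1]/-q[2]; s=1+c['k1']*(a*a+b*b)
    return np.c_[c['fx']*a*s+c['cx'],c['fy']*b*s+c['cy']]
def ray(c,u,v):
    a,b=(u-c['cx'])/c['fx'],(v-c['cy'])/c['fy']; x,y=a,b
    for _ in range(20):
        s=1+c['k1']*(x*x+y*y); x,y=a/s,b/s
    M=np.linalg.inv(c['camera_from_world']); return M[:3,3],M[:3,:3]@np.array([x,-y,-1])
def atz(c,u,v,z):
    o,d=ray(c,u,v); return o+d*(z-o[2])/d[2]
def tri(l):
    A=np.zeros((3,3));b=np.zeros(3)
    for c,u,v in l:
        o,d=ray(c,u,v); d/=np.linalg.norm(d); Q=np.eye(3)-np.outer(d,d); A+=Q;b+=Q@o
    return np.linalg.solve(A,b)
E
python3 - <<'E'
from h import *
a=snap('scene','s0');b=snap('side','d0')
im=np.hstack([a['pixels'],b['pixels']])[:,:,::-1]
cv2.imwrite('pics/both.png',np.vstack([a['pixels'],b['pixels']])[:,:,::-1].copy())
s=r.read_state();print(s,r.tip_extent)
for c in(a,b):print(np.linalg.inv(c['camera_from_world'])[:3,3])
E
```

```text
{'time': 0.1, 'joint_positions': array([ 1.09645595,  0.33279306, -0.0646987 ,  1.46085852,  0.02158239,
        1.34989862, -0.0884937 ]), 'joint_vel': array([ 0.0013445 , -0.00137608, -0.00064386,  0.00018379, -0.00190687,
        0.00030303, -0.00114224]), 'joint_torque': array([ 8.38431733e-04, -6.24547935e+01,  2.40771828e-02, -3.90714347e+01,
       -6.15853909e-02,  3.66212544e-02,  5.49969900e-05]), 'ee_pos': array([ 0.27269514, -0.56201661,  0.24384266]), 'eef_rot': array([ 9.74597111e-01,  2.23964446e-01, -1.61221496e-04, -6.10573344e-04]), 'ft_force': array([-0.41436544,  0.41649471, -0.07592877]), 'torque': array([-0.02308429,  0.02948825, -0.0128651 ]), 'width': 0.08701873611157404} 0.022
[ 0.83284894 -0.52619667  0.72057424]
[0.25535746 0.74474429 0.90726102]
```

View pics/s0.png

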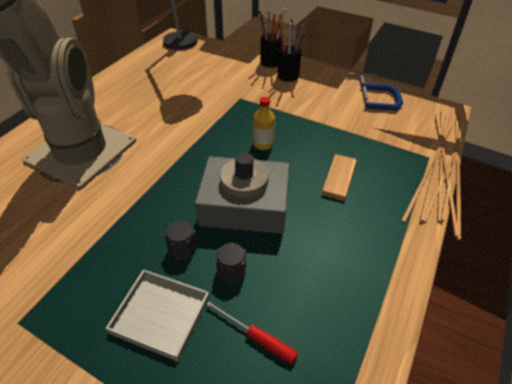

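View pics/d0.png

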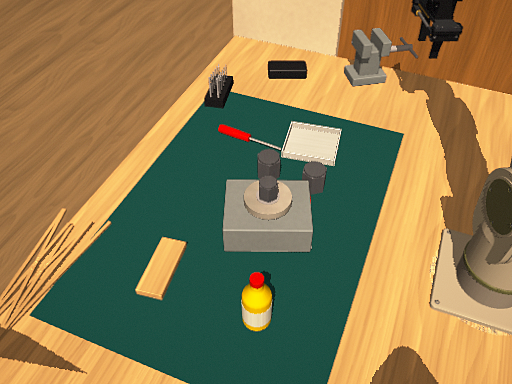

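Candidates for the nut: the dark cap on the grinder's spindle (scene 244,165; side 268,188), and two dark hexagons standing on the mat (scene 181,240 and 231,262; side 315,176 and 268,163). The one on the spindle is smallest and sits on the grinder, so it fits the description. I'll confirm that in one enlarged crop and measure.

Run:
```python
from h import *
a=load('s0');b=load('d0')
A=cv2.resize(a['pixels'][145:235,190:295],None,fx=5.5,fy=5.5,interpolation=cv2.INTER_CUBIC)[:,:400*2]
B=cv2.resize(b['pixels'][170:255,215:320],None,fx=5.5,fy=5.5,interpolation=cv2.INTER_CUBIC)
# stack side by side limited to 800 wide
A=cv2.resize(a['pixels'][145:235,190:290],(400,360),interpolation=cv2.INTER_CUBIC)
B=cv2.resize(b['pixels'][165:255,218:318],(400,360),interpolation=cv2.INTER_CUBIC)
cv2.imwrite('pics/crop1.png',cv2.convertScaleAbs(np.hstack([A,B])[:,:,::-1],alpha=1.5,beta=25))
print('nut top',tri([(a,244,157),(b,268,180)]))
for n,p in {'tray':[(148,272),(208,291),(178,358),(108,325)]}.items():
  for q in p: print(n,atz(a,*q,.022))
for q in [(289,122),(341,127),(334,165),(282,156)]: print('tray side',atz(b,*q,.022))
for q in [(226,180),(310,181),(312,232),(223,230)]: print('gr side',atz(b,*q,.085))
for q in [(208,158),(289,163),(285,214),(197,205)]: print('gr scene',atz(a,*q,.085))
```

```text
nut top [0.51607299 0.03685451 0.15938086]
tray [ 0.43780741 -0.23523032  0.022     ]
tray [ 0.57057712 -0.21318886  0.022     ]
tray [ 0.59562134 -0.35278584  0.022     ]
tray [ 0.44400831 -0.36556485  0.022     ]
tray side [ 0.59462775 -0.3431989   0.022     ]
tray side [ 0.44603748 -0.37918892  0.022     ]
tray side [ 0.42058222 -0.21363165  0.022     ]
tray side [ 0.56230216 -0.19443702  0.022     ]
gr side [0.63573549 0.00477269 0.085     ]
gr side [ 0.4470773  -0.06867094  0.085     ]
gr side [0.39471442 0.08035124 0.085     ]
gr side [0.57691954 0.14841502 0.085     ]
gr scene [0.39852483 0.06647003 0.085     ]
gr scene [0.58016607 0.14401171 0.085     ]
gr scene [ 0.63966649 -0.00827462  0.085     ]
gr scene [ 0.46076674 -0.07537288  0.085     ]
```

View pics/crop1.png

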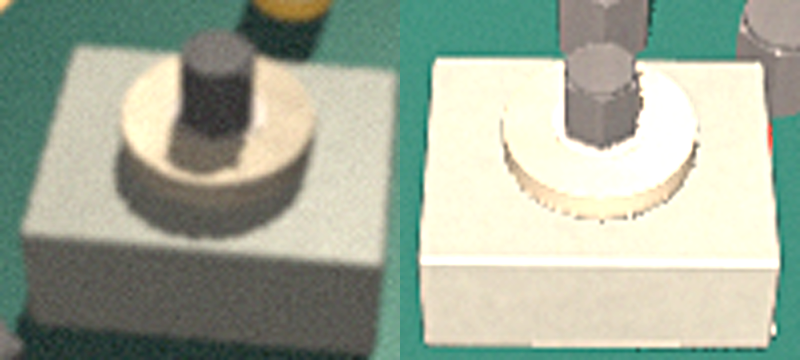

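The crop confirms it: a small dark hexagon cap (scene 244,157; side 268,180) stands on the wheel. Its top triangulates to z=0.159, against 0.157 expected, and its axis agrees with the housing centre from both cameras, about (0.516, 0.037). Next I move over it.

```bash
python3 -m jog '[[3.5,-3.1,-0.2,0,0],[3.5,-3.1,-0.2,0,0],[3.5,-3.1,-0.2,0,0],[3.5,-3.1,-0.2,0,0],[3.5,-3.1,-0.2,0,0],[3.5,-3.1,-0.2,0,0],[3.5,-3.1,-0.2,0,0],[3.5,-3.1,-0.2,0,0],[3.5,-3.1,-0.2,0,0],[3.5,-3.1,-0.2,0,0]]'
python3 - <<'E'
from h import *
s=r.read_state();print(s['joint_positions'],s['ee_pos'],s['eef_rot'])
R=__import__('scipy.spatial.transform',fromlist=['Rotation']).Rotation.from_quat(s['eef_rot']).as_matrix();print((R.T@(np.array([.516,.037,.25])-s['ee_pos']))*100)
a=load('s0');b=load('d0')
print('hexes',[tri([(a,181,229),(b,315,167)]),tri([(a,231,250),(b,268,156)])], 'glue',atz(b,257,327,0))
E
```

```text
time: 1.1
ee_pos: [0.4537, -0.1197, 0.2599]
eef_rot: [0.976, 0.218, -0.003, -0.002]
ft_force: [1.3, -1.0, 0.1]
width: 0.0873
[ 0.62747401  0.00874344 -0.46404964  1.80394218  0.00287123  1.33744894
 -0.96885388] [ 0.45367057 -0.11968613  0.25988225] [ 0.97597828  0.21783385 -0.00332296 -0.00194257]
[ 12.30938367 -11.52613547   0.97922102]
hexes [array([ 0.45651883, -0.136938  ,  0.06783825]), array([ 0.57936425, -0.13253698,  0.06773862])] glue [0.43752539 0.29349736 0.        ]
```

```bash
python3 -m jog '[[3.0,-2.8,0.2,0,0],[3.0,-2.8,0.2,0,0],[3.0,-2.8,0.2,0,0],[2.0,-1.9,0.2,0,0],[1.0,-1.0,0,0,0],[0,0,0,0.12,0],[0,0,0,0.12,0],[0,0,0,0,0],[0,0,0,0,0],[0,0,0,0,0]]'
python3 - <<'E'
from h import *
c=snap('wrist','w0')
cv2.imwrite('pics/w0b.png',cv2.convertScaleAbs(c['pixels'][:,:,::-1],alpha=1.3))
s=r.read_state();print(s['joint_positions'],s['ee_pos'],s['eef_rot'],s['ft_force'])
print(proj(c,[[.516,.037,.157],[.516,.037,.112]]))
E
```

```text
time: 2.1
ee_pos: [0.5148, 0.0495, 0.2498]
eef_rot: [0.994, 0.105, -0.005, -0.003]
ft_force: [-0.1, -0.2, 0.5]
width: 0.0871
[ 0.38627099  0.14587698 -0.61618519  1.70068616  0.07954166  1.33125843
 -1.60557433] [0.51477841 0.04941029 0.2497636 ] [ 0.99449048  0.1046761  -0.00483971 -0.00285976] [ 0.54648644 -0.06720447 -0.14168605]
[[275.53309378 208.06466038]
 [273.1107741  189.99121635]]
```

View pics/w0b.png

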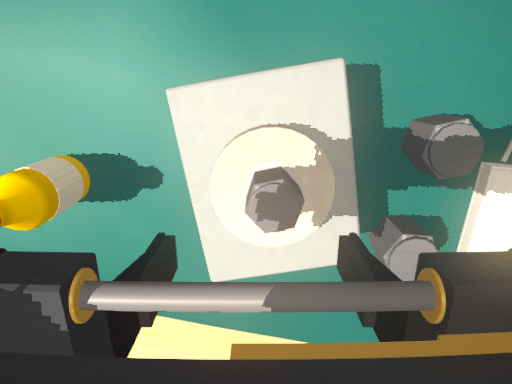

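The wrist view shows the grinder with the nut top near (276,198), 3 to 10 px from the prediction. The glue is at the left, the two big hexagons at the right. I need an enlarged crop for the flats' angle, and I'll also fit a hexagonal prism to it.

```bash
cat > fit.py <<'E'
from h import *
from scipy.optimize import minimize
def hexpts(x,y,z,t,R=.0231):
    k=t+np.pi/6+np.arange(6)*np.pi/3
    return np.c_[x+R*np.cos(k),y+R*np.sin(k),np.full(6,z)]
def sil(c,x,y,z0,z1,t):
    S=4;P=np.vstack([proj(c,hexpts(x,y,z,t)) for z in(z0,z1)])
    h=cv2.convexHull(((P*S)).astype(np.int32));m=np.zeros((384*S,512*S),np.uint8);cv2.fillConvexPoly(m,h,255)
    return cv2.resize(m,(512,384),interpolation=cv2.INTER_AREA)/255.
def fit(c,mask,z0,z1,x,y):
    def cost(p):
        s=sil(c,p[0],p[1],z0,z1,p[2]);return -np.minimum(s,mask).sum()/np.maximum(s,mask).sum()
    best=None
    for t in np.radians(range(0,60,10)):
        q=minimize(cost,[x,y,t],method='Nelder-Mead',options=dict(initial_simplex=[[x,y,t],[x+.006,y,t],[x,y+.006,t],[x,y,t+.12]],maxiter=120))
        print(np.round(q.x,4),round(np.degrees(q.x[2])%60,1),round(q.fun,3))
        if best is None or q.fun<best.fun:best=q
    return best.x
E
python3 - <<'E'
from fit import *
c=load('w0');p=c['pixels'].astype(int)
roi=np.zeros((384,512));roi[155:240,240:310]=1
hsv=cv2.cvtColor(c['pixels'],cv2.COLOR_RGB2HSV)
sat=hsv[:,:,1];val=hsv[:,:,2]
print(p[200,275],p[165,262],p[180,255],p[225,300],p[230,270])
mask=((sat<60)&(val<150)&(roi>0)).astype(float)
x,y,t=fit(c,mask,.112,.157,.516,.037)
im=cv2.resize(c['pixels'][150:250,225:325],(600,600),interpolation=cv2.INTER_CUBIC)[:,:,::-1]
im=cv2.convertScaleAbs(im,alpha=1.5)
mm=np.dstack([cv2.resize(mask[150:250,225:325],(200,200))*255]*3).astype(np.uint8)
for z in(.112,.157):
  cv2.polylines(im,[(((proj(c,hexpts(x,y,z,t))-[225,150]+.5)*6)).astype(np.int32)],True,(0,0,255) if z>.15 else (255,0,0),1)
im=np.hstack([im,np.vstack([mm,np.zeros((400,200,3),np.uint8)])])
cv2.imwrite('pics/c2.png',im)
E
```

```text
[97 89 81] [209 196 183] [101  92  84] [226 213 188] [142 134 128]
[0.5175 0.0364 0.3855] 22.1 -0.832
[0.5177 0.0357 0.3468] 19.9 -0.828
[0.5175 0.0361 0.3681] 21.1 -0.83
[0.5175 0.0366 0.4057] 23.2 -0.832
[0.518  0.0359 0.6991] 40.1 -0.805
[0.5187 0.0351 0.9024] 51.7 -0.806
```

View pics/c2.png

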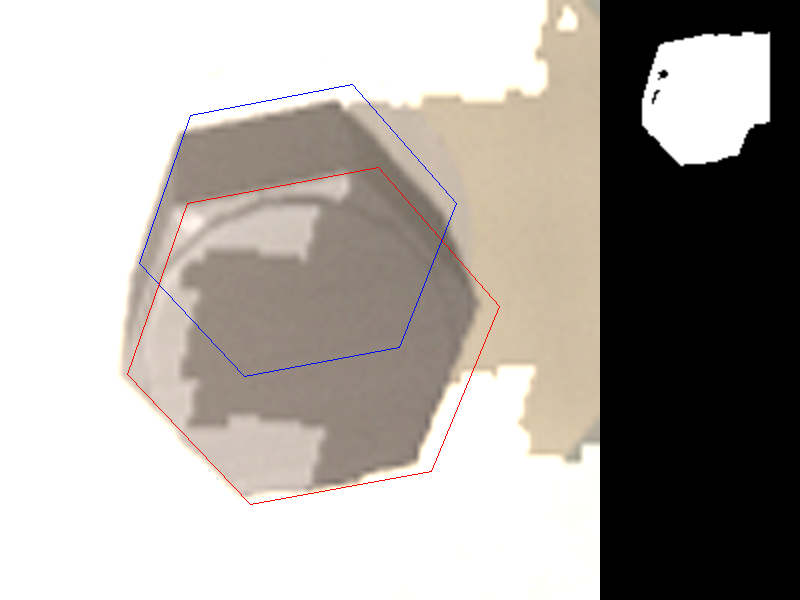

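The overlay fits in angle but runs wide on the right, where the mask took in shadow. I'll refit using the real corners, in crop pixels: top right (478,305), lower right (418,462), lower (245,496), foot upper left (183,130) and foot upper right (342,102).

Run:
```python
from fit import *
from scipy.optimize import least_squares
c=load('w0')
pt=np.array([(478,305),(418,462),(245,496)])/6-.5+[225,150]
pb=np.array([(183,130),(342,102)])/6-.5+[225,150]
for free in (0,1):
  def f(p):
    z1=p[3] if free else .157
    T=proj(c,hexpts(*p[:2],z1,p[2]));B=proj(c,hexpts(*p[:2],z1-.045,p[2]))
    n=lambda H,q:[H[np.argmin(((H-a)**2).sum(1))]-a for a in q]
    return np.ravel(n(T,pt)+n(B,pb))
  for t in(.2,.38,.5):
    q=least_squares(f,[.516,.037,t,.157],x_scale=[.01,.01,.1,.01]);print(q.x,np.degrees(q.x[2]),q.cost**.5)
s=r.read_state()
from scipy.spatial.transform import Rotation as Ro
R=Ro.from_quat(s['eef_rot']).as_matrix();print('tool x angle',np.degrees(np.arctan2(R[1,0],R[0,0])),R[:,2],s['ee_pos'])
```

```text
[0.51676391 0.03798826 0.42610776 0.157     ] 24.414176305495108 3.2066350847019334
[0.51676391 0.03798826 0.42610766 0.157     ] 24.414170800360115 3.206635084738881
[0.5167639  0.03798826 0.42610912 0.157     ] 24.41425404197603 3.206635084747255
[0.51189319 0.03584847 0.42207841 0.14182407] 24.183311433414993 0.7761928997983062
[0.51189319 0.03584847 0.42207841 0.14182407] 24.183311609539615 0.7761928997983425
[0.51189319 0.03584847 0.42207841 0.14182407] 24.183311466584758 0.7761928997983621
tool x angle 12.018935022568495 [-0.01022479  0.00467481 -0.9999368 ] [0.51477841 0.04941029 0.2497636 ]
```

The nut's flats lie at 24.3° (mod 60) and its centre is about (0.516, 0.037). A positive turn lowers q7, so I wind the wrist back to a tool yaw of 174.3° first. That leaves more than 3.1 rad of clockwise turn in a single grip.

```bash
cat > st.py <<'E'
from h import *
import sys
from scipy.spatial.transform import Rotation as Ro
s=r.read_state();R=Ro.from_quat(s['eef_rot']).as_matrix()
psi=np.degrees(np.arctan2(R[1,0],R[0,0]))
print('t',s['time'],'psi',round(psi,2),'tilt',R[:2,2].round(4),'q',s['joint_positions'].round(2),'pos',s['ee_pos'].round(4),'F',s['ft_force'].round(1),'T',s['torque'].round(2),'w',round(s['width'],4))
if len(sys.argv)>3:
    T=np.array([float(v) for v in sys.argv[1:4]]);print('tool cm to go',((R.T@(T-s['ee_pos']))*100).round(2))
if len(sys.argv)>4: print('turn',round(np.radians((psi-float(sys.argv[4])+180)%360-180),3))
E
python3 -m jog '[[0,0.6,0,-0.149,0],[0,0.6,0,-0.149,0],[0,0,0,-0.149,0],[0,0,0,-0.149,0],[0,0,0,-0.149,0],[0,0,0,-0.149,0],[0,0,0,-0.149,0],[0,0,0,-0.149,0],[0,0,0,-0.149,0],[0,0,0,-0.149,0]]' >/dev/null
python3 -m jog '[[0,0,0,-0.149,0],[0,0,0,-0.149,0],[0,0,0,-0.149,0],[0,0,0,-0.149,0],[0,0,0,-0.149,0],[0,0,0,-0.149,0],[0,0,0,-0.149,0],[0,0,0,-0.149,0],[0,0,0,-0.1,0],[0,0,0,0,0]]'
python3 st.py .516 .037 .21 174.3
```

```text
time: 4.15
ee_pos: [0.5179, 0.0314, 0.2502]
eef_rot: [0.058, 0.998, 0.001, -0.005]
ft_force: [-0.3, -0.6, 0.2]
width: 0.0869
t 4.15 psi 173.31 tilt [-0.0091  0.0021] q [ 0.63  0.19 -0.86  1.69  0.14  1.34  1.2 ] pos [0.5179 0.0314 0.2502] F [-0.3 -0.6  0.2] T [ 0.07 -0.14 -0.02] w 0.0869
tool cm to go [0.21 0.53 4.02]
turn -0.017
```

```bash
python3 -m jog '[[0.2,0.5,0.8,-0.017,0],[0,0,0.8,0,0],[0,0,0.8,0,0],[0,0,0.8,0,0],[0,0,0.8,0,0],[0,0,0.5,0,0],[0,0,0.2,0,0],[0,0,0,0,0],[0,0,0,0,0],[0,0,0,0,0]]' >/dev/null
python3 st.py .516 .037 .144 174.3
python3 - <<'E'
from fit import *
c=snap('wrist','w1')
s=r.read_state();print(c['camera_from_world'])
im=c['pixels'][:,:,::-1].copy()
for z,k in((.157,(0,0,255)),(.112,(255,0,0))):
  cv2.polylines(im,[proj(c,hexpts(.516,.037,z,np.radians(24.3))).astype(np.int32)],True,k,1)
cv2.imwrite('pics/w1o.png',cv2.convertScaleAbs(cv2.resize(im,(768,576),interpolation=cv2.INTER_CUBIC),alpha=1.3))
E
```

```text
t 5.15 psi 173.91 tilt [-0.0104  0.0022] q [ 0.61  0.23 -0.86  1.76  0.18  1.24  1.17] pos [0.5154 0.0369 0.1983] F [-0.5 -0.1 -1.1] T [ 0.05 -0.17  0.06] w 0.0874
tool cm to go [-0.12  0.01  5.42]
turn -0.007
[[ 0.10678735  0.99428134  0.00104264 -0.09231075]
 [-0.95177114  0.10252492 -0.28917181  0.50632008]
 [-0.28762503  0.02988754  0.95727665 -0.20026228]
 [ 0.          0.          0.          1.        ]]
```

View pics/w1o.png

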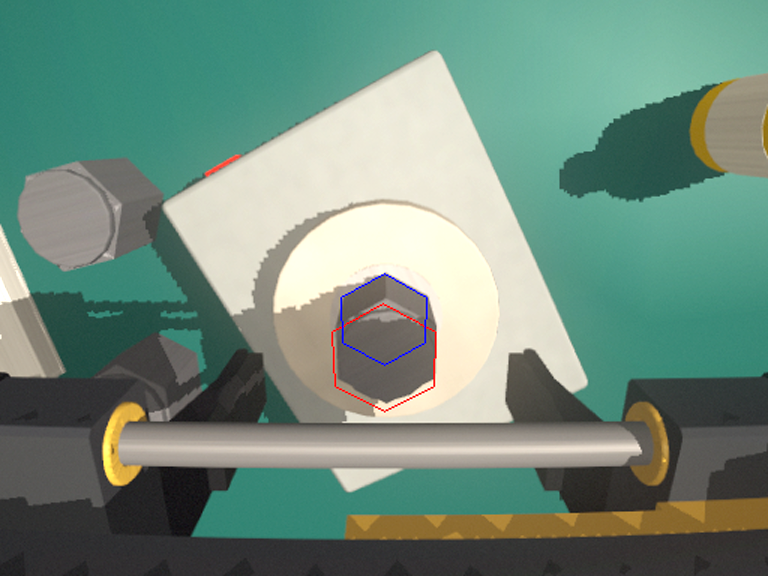

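The jaws are square to the flats and centred on the nut to within about 1 mm (nut at 337–436, red prediction 333–436). I descend and close gently at first, watching the side force.

```bash
python3 -m jog '[[-0.1,0,0.9,-0.007,0],[0,0,0.9,0,0],[0,0,0.9,0,0],[0,0,0.9,0,0],[0,0,0.9,0,0],[0,0,0.6,0,0],[0,0,0.3,0,0],[0,0,0,0,0],[0,0,0,0,0],[0,0,0,0,0]]' >/dev/null
python3 st.py .516 .037 .144 174.3
python3 -m jog '[[0,0,0,0,0.2],[0,0,0,0,0.4],[0,0,0,0,0.4],[0,0,0,0,0.45],[0,0,0,0,0.5],[0,0,0,0,0.55],[0,0,0,0,0.6],[0,0,0,0,0.6],[0,0,0,0,0.6],[0,0,0,0,0.6]]' 6
python3 st.py .516 .037 .144 174.3
```

```text
t 6.2 psi 174.35 tilt [-0.0108  0.0024] q [ 0.58  0.3  -0.84  1.83  0.24  1.13  1.13] pos [0.5157 0.0369 0.1391] F [-0.5  0.6  0.2] T [ 0.11 -0.2  -0.02] w 0.087
tool cm to go [-0.02  0.02 -0.49]
turn 0.001
time: 7.2
ee_pos: [0.5164, 0.037, 0.1401]
eef_rot: [0.049, 0.999, 0.001, -0.005]
ft_force: [0.2, 0.4, 1.3]
width: 0.0398
t 7.2 psi 174.34 tilt [-0.009   0.0022] q [ 0.58  0.3  -0.84  1.83  0.24  1.13  1.13] pos [0.5164 0.037  0.1401] F [0.2 0.4 1.3] T [ 0.08 -0.14 -0.04] w 0.0398
tool cm to go [ 0.04 -0.   -0.39]
turn 0.001
```

Gripped at 39.8 mm with almost no side load. Now a firmer grip and a small clockwise trial turn.

```bash
python3 -m jog '[[0,0,0,0,0.7],[0,0,0,0,0.7],[0,0,0,0,0.7],[0,0,-0.01,0.03,0.7],[0,0,-0.01,0.03,0.7],[0,0,-0.01,0.03,0.7],[0,0,-0.01,0.03,0.7],[0,0,-0.01,0.03,0.7],[0,0,-0.01,0.03,0.7],[0,0,0,0,0.7]]' 25
python3 st.py .516 .037 .140 174.3
```

```text
time: 8.2
ee_pos: [0.5164, 0.0367, 0.1408]
eef_rot: [0.148, 0.989, 0.0, -0.005]
ft_force: [-0.1, -0.3, 0.3]
width: 0.0397
t 8.2 psi 163.01 tilt [-0.0088  0.0019] q [ 0.56  0.29 -0.81  1.83  0.23  1.13  0.94] pos [0.5164 0.0367 0.1408] F [-0.1 -0.3  0.3] T [ 0.21 -0.14 -0.06] w 0.0397
tool cm to go [0.05 0.02 0.08]
turn -0.197
```

It turns easily: the twist hardly changed and Fz is near 0, so nothing is tightening. I continue in steps, adjusting the climb from Fz.

```bash
python3 -m jog '[[0,0,-0.02,0.05,0.7],[0,0,-0.02,0.05,0.7],[0,0,-0.02,0.05,0.7],[0,0,-0.02,0.05,0.7],[0,0,-0.02,0.05,0.7],[0,0,-0.02,0.05,0.7],[0,0,-0.02,0.05,0.7],[0,0,-0.02,0.05,0.7],[0,0,0,0,0.7],[0,0,0,0,0.7]]' >/dev/null
python3 st.py .516 .037 .140 174.3
```

```text
t 9.2 psi 139.24 tilt [-0.0102  0.003 ] q [ 0.5   0.27 -0.75  1.83  0.2   1.13  0.55] pos [0.5157 0.0377 0.1421] F [-0.1 -0.8  0. ] T [ 0.12 -0.21 -0.03] w 0.0399
tool cm to go [-0.07 -0.03  0.21]
turn -0.612
```

```bash
python3 -m jog '[[0,0,-0.02,0.06,0.7],[0,0,-0.02,0.06,0.7],[0,0,-0.02,0.06,0.7],[0,0,-0.02,0.06,0.7],[0,0,-0.02,0.06,0.7],[0,0,-0.02,0.06,0.7],[0,0,0,0.06,0.7],[0,0,0,0.06,0.7],[0,0,0,0.06,0.7],[0,0,0,0.06,0.7]]' >/dev/null
python3 st.py .516 .037 .140 174.3
```

```text
t 10.2 psi 104.36 tilt [-0.0103  0.0035] q [ 0.43  0.25 -0.67  1.83  0.17  1.12 -0.04] pos [0.5158 0.0377 0.1431] F [-0.9 -0.9  2.7] T [-0.19  0.09  0.03] w 0.0398
tool cm to go [-0.07  0.    0.31]
turn -1.221
```

Fz is now +2.7 N: the nut pushes the tool up, so the thread climbs faster than I lift. I'll lift more.

```bash
python3 -m jog '[[0,0,-0.08,0,0.7],[0,0,-0.04,0.05,0.7],[0,0,-0.03,0.05,0.7],[0,0,-0.03,0.05,0.7],[0,0,-0.03,0.05,0.7],[0,0,-0.02,0.05,0.7],[0,0,-0.02,0.05,0.7],[0,0,-0.02,0.05,0.7],[0,0,-0.02,0.05,0.7],[0,0,-0.02,0.05,0.7]]' >/dev/null
python3 st.py .516 .037 .140 174.3
```

```text
t 11.2 psi 79.13 tilt [-0.0113  0.0041] q [ 0.39  0.24 -0.61  1.83  0.15  1.12 -0.46] pos [0.5156 0.0375 0.145 ] F [ 0.1 -0.2 -0.5] T [-0.02 -0.37  0.03] w 0.0399
tool cm to go [-0.04  0.06  0.5 ]
turn -1.661
```

```bash
python3 -m jog '[[0,0,-0.02,0.05,0.7],[0,0,-0.02,0.05,0.7],[0,0,-0.02,0.05,0.7],[0,0,-0.02,0.05,0.7],[0,0,-0.02,0.05,0.7],[0,0,-0.02,0.05,0.7],[0,0,-0.02,0.05,0.7],[0,0,-0.02,0.05,0.7],[0,0,-0.02,0.05,0.7],[0,0,-0.02,0.05,0.7]]' >/dev/null
python3 st.py .516 .037 .140 174.3
```

```text
t 12.2 psi 51.0 tilt [-0.0107  0.0048] q [ 0.34  0.23 -0.55  1.83  0.13  1.12 -0.94] pos [0.516  0.0376 0.1468] F [ 0.4 -1.1 -0.2] T [-0.05 -0.17  0.04] w 0.0398
tool cm to go [-0.05  0.04  0.68]
turn -2.152
```

```bash
python3 -m jog '[[0,0,-0.02,0.05,0.7],[0,0,-0.02,0.05,0.7],[0,0,-0.02,0.05,0.7],[0,0,-0.02,0.05,0.7],[0,0,-0.02,0.05,0.7],[0,0,-0.02,0.05,0.7],[0,0,-0.02,0.05,0.7],[0,0,-0.02,0.05,0.7],[0,0,-0.02,0.05,0.7],[0,0,-0.02,0.05,0.7]]' >/dev/null
python3 st.py .516 .037 .140 174.3
```

```text
t 13.2 psi 22.87 tilt [-0.0113  0.0048] q [ 0.29  0.22 -0.5   1.83  0.11  1.13 -1.42] pos [0.516  0.0375 0.1486] F [ 0.3  0.7 -0.5] T [-0.05 -0.07 -0.04] w 0.0398
tool cm to go [-0.01  0.06  0.86]
turn -2.643
```

```bash
python3 -m jog '[[0,0,-0.02,0.05,0.7],[0,0,-0.02,0.05,0.7],[0,0,-0.02,0.05,0.7],[0,0,-0.02,0.05,0.7],[0,0,-0.02,0.05,0.7],[0,0,-0.02,0.05,0.7],[0,0,-0.02,0.05,0.7],[0,0,-0.02,0.05,0.7],[0,0,-0.02,0.05,0.7],[0,0,-0.02,0.05,0.7]]' >/dev/null
python3 st.py .516 .037 .140 174.3
python3 -m jog '[[0,0,-0.02,0.03,0.7],[0,0,-0.02,0.03,0.7],[0,0,-0.02,0.03,0.7],[0,0,-0.02,0.03,0.7],[0,0,-0.02,0,0.7],[0,0,-0.02,0,0.7],[0,0,-0.02,0,0.7],[0,0,-0.03,0,0.7],[0,0,-0.03,0,0.7],[0,0,-0.03,0,0.7]]' >/dev/null
python3 st.py .516 .037 .140 174.3
```

```text
t 14.2 psi -5.26 tilt [-0.0124  0.0047] q [ 0.24  0.21 -0.44  1.83  0.09  1.13 -1.9 ] pos [0.5157 0.0376 0.1505] F [ 0.2 -1.3 -0.3] T [0.02 0.01 0.04] w 0.0401
tool cm to go [0.05 0.06 1.05]
turn -3.134
t 15.2 psi -12.1 tilt [-0.0145  0.0047] q [ 0.23  0.21 -0.43  1.83  0.09  1.13 -2.01] pos [0.515  0.0375 0.1519] F [ 0.3 -0.4 -3. ] T [ 0.01 -0.05 -0.  ] w 0.0398
tool cm to go [0.12 0.03 1.19]
turn 3.03
```

```bash
python3 -m jog '[[0,0,-0.03,0,0.7],[0,0,-0.03,0,0.7],[0,0,-0.03,0,0.7],[0,0,-0.03,0,0.7],[0,0,-0.03,0,0.7],[0,0,-0.03,0,0.7],[0,0,-0.03,0,0.7],[0,0,-0.03,0,0.7],[0,0,-0.03,0,0.7],[0,0,-0.03,0,0.7]]' >/dev/null
python3 st.py .516 .037 .140 174.3
```

```text
t 16.2 psi -12.09 tilt [-0.0145  0.0046] q [ 0.23  0.21 -0.43  1.83  0.09  1.14 -2.01] pos [0.515  0.0374 0.1552] F [ 0.2  0.1 -2.7] T [-0.04 -0.13 -0.  ] w 0.04
tool cm to go [0.13 0.02 1.52]
turn 3.03
```

It is free: 3.3 mm of lift at a steady −2.7 N, which is just the nut's weight, with the grip width unchanged. I lift straight up.

```bash
python3 -m jog '[[0,0,-0.3,0,0.7],[0,0,-0.4,0,0.7],[0,0,-0.5,0,0.7],[0,0,-0.5,0,0.7],[0,0,-0.5,0,0.7],[0,0,-0.6,0,0.7],[0,0,-0.8,0,0.7],[0,0,-1.0,0,0.7],[0,0,-1.0,0,0.7],[0,0,-0.5,0,0.7]]' >/dev/null
python3 st.py .509 -.287 .215 -12
python3 - <<'E'
from h import *
c=snap('side','d1');d=snap('scene','s1')
A=cv2.resize(c['pixels'][100:260,180:380],(500,400),interpolation=cv2.INTER_CUBIC)
B=cv2.resize(d['pixels'][265:365,100:215],(299,260),interpolation=cv2.INTER_CUBIC)
B=np.vstack([B,np.zeros((140,299,3),np.uint8)])
cv2.imwrite('pics/v6.png',np.hstack([A,B])[:,:,::-1])
E
```

```text
t 17.2 psi -12.07 tilt [-0.0142  0.0049] q [ 0.24  0.15 -0.43  1.74  0.06  1.28 -1.99] pos [0.5159 0.0375 0.2221] F [ 0.6  0.8 -2.1] T [ 0.02 -0.02  0.02] w 0.0399
tool cm to go [ 6.12 31.87  0.56]
turn -0.001
```

View pics/v6.png

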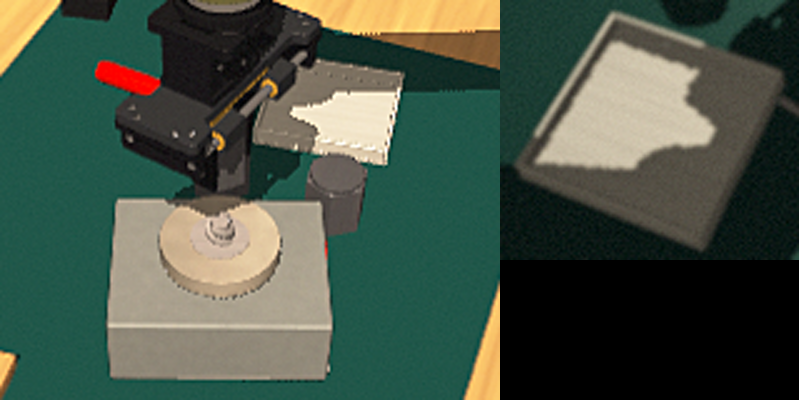

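The spindle is bare and the nut hangs in the jaws (side crop 222,185). The tray is clear. I carry the nut across to the tray's centre.

```bash
python3 -m jog '[[0.4,2.0,0,0,0.7],[0.8,4.0,0.05,0,0.7],[0.8,4.0,0.05,0,0.7],[0.8,4.0,0.05,0,0.7],[0.8,4.0,0.05,0,0.7],[0.8,4.0,0.05,0,0.7],[0.8,4.0,0.05,0,0.7],[0.6,3.0,0.05,0,0.7],[0.3,1.5,0,0,0.7],[0,0.5,0,0,0.7]]' >/dev/null
python3 st.py .509 -.288 .12 9
python3 -m jog '[[0,0,0,-0.12,0.7],[0,0,0,-0.12,0.7],[0,0,0,-0.12,0.7],[0,0,0,0,0.7],[0,0,0,0,0.7],[0,0,0,0,0.7],[0,0,0,0,0.7],[0,0,0,0,0.7],[0,0,0,0,0.7],[0,0,0,0,0.7]]' >/dev/null
python3 st.py .509 -.288 .12 9
python3 - <<'E'
from fit import *
c=snap('wrist','w2');s=r.read_state()
im=c['pixels'][:,:,::-1].copy()
t=np.radians(9);Rm=np.array([[np.cos(t),-np.sin(t)],[np.sin(t),np.cos(t)]])
q=np.array([[.075,.07],[-.075,.07],[-.075,-.07],[.075,-.07]])@Rm.T+[.509,-.288]
cv2.polylines(im,[proj(c,np.c_[q,np.full(4,.022)]).astype(np.int32)],True,(0,0,255),1)
cv2.imwrite('pics/w2o.png',im)
E
```

```text
t 18.3 psi -11.71 tilt [-0.0186  0.0071] q [ 0.59  0.29 -0.19  1.59  0.06  1.29 -1.38] pos [ 0.5097 -0.2873  0.2122] F [-0.8 -0.2 -2.1] T [ 0.14 -0.03 -0.02] w 0.0402
tool cm to go [0.13 0.11 9.22]
turn -0.361
t 19.3 psi 9.54 tilt [-0.0196  0.0113] q [ 0.62  0.29 -0.24  1.59  0.07  1.29 -1.03] pos [ 0.5115 -0.2784  0.2115] F [-0.8 -0.2 -2. ] T [-0.07 -0.02 -0.03] w 0.0396
tool cm to go [-0.25  1.04  9.14]
turn 0.009
```

View pics/w2o.png

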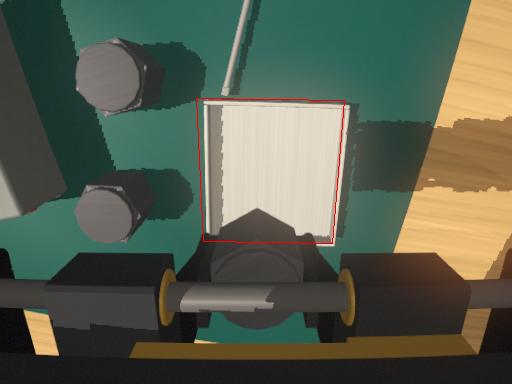

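The tray rim projects within about 4 px (about 4 mm) of the image, so the tray centre is y ≈ −0.291. I descend part way there.

```bash
python3 -m jog '[[-0.1,0.6,1.0,0,0.7],[-0.1,0.6,1.8,0,0.7],[0,0,1.8,0,0.7],[0,0,1.8,0,0.7],[0,0,1.8,0,0.7],[0,0,1.8,0,0.7],[0,0,1.5,0,0.7],[0,0,1.0,0,0.7],[0,0,0.5,0,0.7],[0,0,0,0,0.7]]' >/dev/null
python3 st.py .510 -.291 .045 9
```

```text
t 20.35 psi 9.29 tilt [-0.0219  0.0109] q [ 0.63  0.43 -0.22  1.72  0.11  1.03 -1.04] pos [ 0.5064 -0.2941  0.0708] F [ 0.1 -0.3 -2.5] T [-0.01 -0.04  0.02] w 0.0401
tool cm to go [ 0.45 -0.21  2.57]
turn 0.005
```

```bash
python3 -m jog '[[0.3,-0.2,0.4,0,0.7],[0.1,0,0.5,0,0.7],[0,0,0.5,0,0.7],[0,0,0.5,0,0.7],[0,0,0.5,0,0.7],[0,0,0.3,0,0.7],[0,0,0.2,0,0.7],[0,0,0.1,0,0.7],[0,0,0,0,0.7],[0,0,0,0,0.7]]' >/dev/null
python3 st.py .510 -.291 .032 9
python3 - <<'E'
from h import *
c=snap('side','d2')
cv2.imwrite('pics/v8.png',cv2.resize(c['pixels'][90:190,250:370],(720,600),interpolation=cv2.INTER_CUBIC)[:,:,::-1])
E
```

```text
t 21.35 psi 9.28 tilt [-0.0186  0.0091] q [ 0.62  0.47 -0.22  1.74  0.12  0.97 -1.06] pos [ 0.5112 -0.2917  0.0403] F [-0.4  0.5 -2.4] T [-0.01 -0.01  0.02] w 0.0398
tool cm to go [-0.09 -0.07  0.83]
turn 0.005
```

View pics/v8.png

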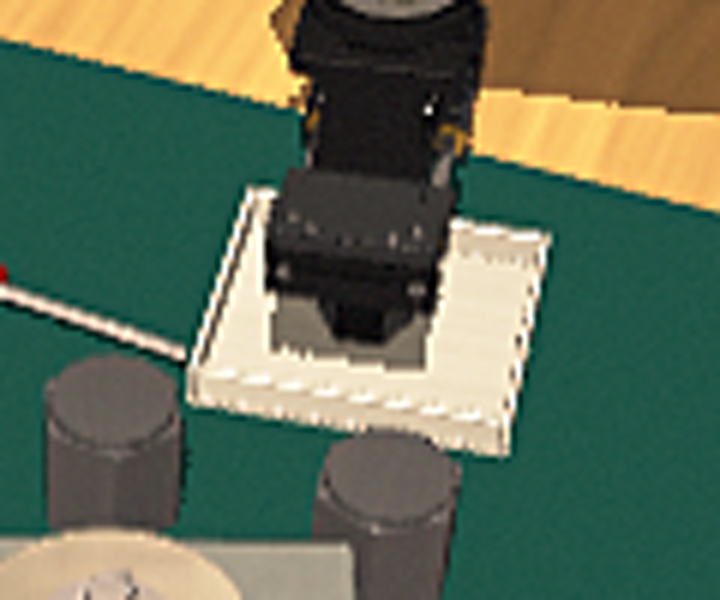

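The nut is inside the tray walls (crop 350,320), just above the floor. I creep down until Fz shows contact.

```bash
python3 -m jog '[[0,0,0.1,0,0.7],[0,0,0.1,0,0.7],[0,0,0.1,0,0.7],[0,0,0.1,0,0.7],[0,0,0.05,0,0.7],[0,0,0.05,0,0.7],[0,0,0.05,0,0.7],[0,0,0.03,0,0.7],[0,0,0.03,0,0.7],[0,0,0.03,0,0.7]]' >/dev/null
python3 st.py .510 -.291 .032 9
```

```text
t 22.4 psi 9.28 tilt [-0.0179  0.0087] q [ 0.62  0.48 -0.22  1.74  0.12  0.96 -1.06] pos [ 0.5113 -0.2918  0.0338] F [ 0.1  0.2 -1.7] T [-0.03 -0.04  0.01] w 0.04
tool cm to go [-0.12 -0.09  0.18]
turn 0.005
```

```bash
python3 -m jog '[[0,0,0.03,0,0.7],[0,0,0.03,0,0.7],[0,0,0.03,0,0.7],[0,0,0.03,0,0.7],[0,0,0.03,0,0.7],[0,0,0.03,0,0.7],[0,0,0.03,0,0.7],[0,0,0.03,0,0.7],[0,0,0.03,0,0.7],[0,0,0.03,0,0.7]]' >/dev/null
python3 st.py .510 -.291 .032 9
```

```text
t 23.4 psi 9.28 tilt [-0.0179  0.0084] q [ 0.62  0.48 -0.22  1.74  0.12  0.95 -1.06] pos [ 0.5113 -0.2918  0.0319] F [-2.7  1.5  5.7] T [0.38 0.64 0.03] w 0.0399
tool cm to go [-0.12 -0.1  -0.01]
turn 0.005
```

Contact: Fz rose to +5.7 N at exactly the expected TCP height, 0.032. I relax, open partway (keeping inside the tray walls) and rise straight up.

```bash
python3 -m jog '[[0,0,0,0,0.7],[0,0,0,0,0.54],[0,0,0,0,0.5],[0,0,0,0,0.46],[0,0,0,0,0.42],[0,0,0,0,0.38],[0,0,0,0,0.34],[0,0,0,0,0.34],[0,0,0,0,0.34],[0,0,0,0,0.34]]' 5 >/dev/null
python3 st.py .510 -.291 .032 9
python3 -m jog '[[0,0,-0.2,0,0.34],[0,0,-0.4,0,0.34],[0,0,-0.6,0,0.34],[0,0,-1.0,0,0.34],[0,0,-1.5,0,0.34],[0,0,-2,0,0.34],[0,0,-3,0,0.34],[0,0,-3,0,0.34],[0,0,-3,0,0.34],[0,0,-1,0,0.34]]' >/dev/null
python3 -m jog '[[-3,0,0,0,0.34],[-3,0,0,0,0.34],[-3,0,0,0,0.34],[-1,0,0,0,0.34],[0,0,0,0,0.34],[0,0,0,0,0.34],[0,0,0,0,0.34],[0,0,0,0,0.34],[0,0,0,0,0.34],[0,0,0,0,0.34]]' >/dev/null
python3 st.py
python3 - <<'E'
from h import *
c=snap('scene','s3');d=snap('side','d3')
A=cv2.resize(c['pixels'][130:360,90:350],(400,354),interpolation=cv2.INTER_CUBIC)
B=cv2.resize(d['pixels'][100:330,120:380],(400,354),interpolation=cv2.INTER_CUBIC)
cv2.imwrite('pics/v9.png',cv2.convertScaleAbs(np.hstack([A,B])[:,:,::-1],alpha=1.2))
a=load('s0');b=load('d0')
for n,o,w in(('scene',a,c),('side',b,d)):
  for k,bx in {'scene':{'glue':(95,155,245,280),'offcut':(150,205,318,360),'screw':(300,365,208,300)},'side':{'glue':(265,335,238,276),'offcut':(232,302,132,190),'screw':(120,155,214,282)}}[n].items():
    y0,y1,x0,x1=bx;print(n,k,np.abs(o['pixels'][y0:y1,x0:x1].astype(int)-w['pixels'][y0:y1,x0:x1]).mean().round(1))
E
```

```text
t 24.4 psi 9.28 tilt [-0.0162  0.0077] q [ 0.62  0.48 -0.22  1.74  0.12  0.95 -1.06] pos [ 0.5121 -0.2921  0.0316] F [ 0.7 -0.6 -0.2] T [ 0.    0.02 -0.02] w 0.0572
tool cm to go [-0.19 -0.15 -0.04]
turn 0.005
t 26.4 psi 9.65 tilt [-0.0073  0.0053] q [ 0.74  0.14 -0.21  1.78  0.03  1.24 -0.88] pos [ 0.4178 -0.3073  0.2071] F [ 0.1 -0.  -0.6] T [-0.02 -0.    0.01] w 0.0575
scene glue 4.9
scene offcut 5.5
scene screw 4.6
side glue 2.8
side offcut 3.1
side screw 2.7
```

View pics/v9.png

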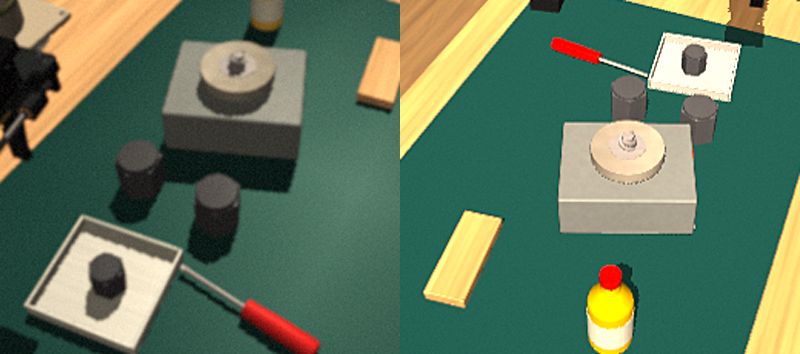

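The nut stands upright in the middle of the tray (scene crop 107,275; side crop 694,60). The spindle is bare, the glue, offcut and screwdriver are unchanged within image noise, and the gripper is clear.

```bash
python3 -c "
from bench import r
print(r.close_job(), r.read_state()['time'])"
```

```text
the job is handed in; nothing more can be done
the job is handed in; nothing more can be done
```

The wheel nut is off the spindle and standing upright, open end down, near the middle of the parts tray. I handed the job in at about 26 s of the 69 s allowed; no verdict is reported.

- **Loosening:** I gripped the smallest of the three hexagons, the one on the spindle, across its flats. I turned it about 3.25 rad clockwise while following its climb of about 3 mm per rad. Between steps I read at most about 3 N on the tool and next to no resistance to the turn. The arm relaxes between rows, so short peaks could have gone unread, and the load on the thread itself was never measured.
- **Coming off:** Before carrying it away I checked it was free. It rose 3.3 mm with a steady pull of about 2.7 N, roughly the nut's own weight.
- **Placing:** It touched the tray floor at the expected height with about 6 N, after which I let go and moved the arm clear.
- **Last checks:** Final pictures from both cameras show the nut upright in the tray and the spindle bare. The glue bottle, offcut and screwdriver show no change beyond image noise, and the two look-alikes were not touched.
- **Disagreements:** My first automatic fit of the nut took in shadow, so I refitted it by its corners. With its height fixed at 157 mm the refit still missed by about 3 px, probably because of the chamfered top. The tray was about 4 mm from my first estimate and I corrected for that. Neither affected the result.

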